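# Draw the yellow case out of the pan rack with the pull hook

## Task

Pick up the orange-handled hook from its rest, put its prong down into the blue pull loop of the case pan that holds the yellow dental cast, and with it drag that pan towards the front until it stands wholly outside the grey rack, upright on the bench with the cast still in it. Then unhook and put the hook back on its rest. Do not touch the pans with the fingers, and leave the pan with the white cast where it is.

Things in the scene. Friction and masses are not known exactly. Their poses are not given: they have to be found in the camera images.
- hook_grip (a point): Middle of the hook's orange handle: a level bar, 18x18 mm square, 130 mm long along x; grasp it here from above. It lies in the rest 55 mm above the bench. +x is the hook end: a 6 mm steel rod goes on straight to x = +110 mm and there turns straight down as a prong 45 mm long, which hangs free in the rest, its tip 10 mm above the bench. 0.12 kg, balanced within 10 mm of this point.
- hook_tip (a point): Round lower end of the hook's prong (6 mm thick), 110 mm ahead (+x) of hook_grip and 45 mm below it.
- hook_rest: Fixed grey rest, 105x60 mm, origin on the bench under its middle, x along the handle lying in it. Two upright saddles 8 mm thick at x = -42 and +42 mm leave 76 mm between them for the fingers; base plate 6 mm thick. Flat seats 46 mm above the bench, 40 mm wide between horns 13 mm higher. The handle lies on both seats, its middle then 55 mm above the bench.
- pan_yellow_loop (a point): Centre of the pull loop of the pan with the yellow cast: a rigid level ring of blue-coated steel, fixed to the pan's front wall, opening 28 mm across, 5 mm round wire, 24 mm above the bench, reached from above. It lies 51 mm in front (-x) of the pan's centre; -x points out of the rack.
- pan_yellow: Beige open parts box (case pan), 73x65x30 mm, loose, standing on the bench in one of the rack's two bays, with the yellow cast in it. Origin at the centre of its underside; -x is its front, with the loop. With the cast it weighs about 0.15 kg.
- cast_yellow: Yellow stone dental cast, 44x48x28 mm, loose in that pan, origin at the centre of its underside.
- pan_white: The same kind of box and loop, in the other bay, with a white plaster cast in it; it stays where it is.
- pan_rack: Fixed grey two-bay rack, origin on the bench at its middle, x from -35 to +40 mm. Open front at -x: pans slide out along -x on the bench (no floor or sill). Bays 72 mm wide, 70 mm deep, at y = +38.5 and -38.5 mm. Three thin steel wires across the top, 44 mm above the bench, guard the pans; the loops stand out in front. A pan is wholly outside with its centre at x = -72 mm or less, a pull of 70 to 75 mm.
There are look-alikes about, which are no part of the job. Leave any purple look-alike of the pan_yellow alone.

How it is judged:
By the outcome, as a careful person would: the job done as asked, in the order asked, and still so for the second after the job is handed in, with the robot touching nothing.
It also fails if it takes over 48 s, if anything falls off the work surface, if the arm or the gripper's body presses on something with over 40 N, if the wrist force passes 120 N, or if a joint passes its speed limit or range.

## Robot

A 7-joint arm with a two-finger parallel gripper is mounted at the origin on the work surface; the furniture and walls round the work are solid. World frame = base frame: x ahead of the robot, y to its left, z up, the work surface at z = 0. Lengths are in m, angles in rad, forces in N, time in s.
With the tool pointing down it reaches from about 0.4 to 0.85 m from the base axis. Payload 4.5 kg.
Tool frame: the origin (TCP) lies on the centre line of the jaws, within the pads' length; the fingertips stand 11 mm ahead of it and the grasp point (between the pads) lies 8 mm behind it; z points along the fingers, x is the direction in which the jaws open and shut, and the axes are right-handed (so a half turn about z gives the same grasp; the last joint's range is limited). The gripper opens to 88 mm and grips with 3 to 60 N. Pads are 18 mm wide; open, the fingers measure 123 mm over their backs; the gripper's body (75 mm by 187 mm) begins 45 mm behind the grasp point.
Start: joints at [1.356, 0.689, -0.195, 1.565, 0.157, 0.902, -0.215], TCP at [0.154, -0.606, 0.25] pointing down, gripper open.
Joint ranges: [-3.01, 3.01], [-0.46, 2.08], [-1.47, 1.51], [0.13, 2.56], [-1, 4.14], [0.04, 2.09], [-2.66, 2.66]. Speed limits (rad/s): [2.57, 2.57, 3.14, 3.14, 3.14, 3.14, 3.14].

## Interface

Orientations are given as a unit quaternion [x, y, z, w].
In Python, from plant import r, vision, order, nets gives the robot as it stands.
- The arm moves only by the tool send_rows, never from a script. Its argument "series" is a list of rows, each an object with "delta_pos": the shift along the tool's x, y, z in cm, a list of three; "turn": the turn about the tool's z in degrees; "jaw": the closure, from 0 (fully open) to 1 (shut). In form: [{"delta_pos": [x, y, z], "turn": turn, "jaw": jaw}, ...]. A call has 1 to 8 rows; each row is the pose to reach, as a shift and turn from the pose commanded when the call began, along the tool's axes at that moment; what a row does not reach only later rows make up. A row lasts 1/12 s, in which the tool goes at most 41.7 mm and 7.16 degrees, less where a joint would pass 70% of its speed; a pose out of reach is approached as far as the arm can. A call with a gripper value outside its range is refused whole. The fingers move at their own pace and stop on an object; "force" is the grip in N (left out, the last holds). Time passes only in rows, so rows that repeat a pose let the fingers close. It gives the time, the measured TCP pose, the force and the opening at its end, in the units of the state.
- r.get_state(): the state, without advancing time (a new reading comes with each control period).
- vision.snapshot(name): name is "side" or "top" or "wrist"; returns the picture (400x640x3 uint8, blue, green, red); there is no depth.
- vision.camera_params(name): a dict with "intrinsics" (3x3 intrinsics, pixels), "extrinsics" (4x4, takes a point from world to camera coordinates). Camera axes: x right, y down, z forward; pixel columns grow to the right and rows downward; lengths in m; the calibration is good to about 2 mm. A picture is of the moment at which its call begins: read the wrist's pose just before it. camera_params takes no time and is no camera call; for the wrist camera it gives the pose at the moment of the call.
- order.finish_job(): hands the job in, once; it reports no verdict.
Trained networks look in the newest picture that a camera, given by its name, has taken for a name from the list of things; names that differ only in an ending like _2 or _b are one class to them, and where a whole thing is asked for, a point or a joint stands for the part that bears it (a point fixed in the world has none). Each returns a list of dicts, best first, with "score" (0 to 1); they miss things now and then, are a little off and sometimes report something else, mostly with a low value. They report only what shows in the picture. A call takes as long as a camera call. They do not tell look-alikes from the thing itself.
- nets.boxes_of(camera, label): "location" ([row, column] as shares, 0 to 1, of the picture: columns of its width, rows of its height, amid what is visible of it).
- nets.trace(camera, label): "region" (400x640 bool, what is visible of it) and "location" ([row, column] as shares, 0 to 1, of the picture: columns of its width, rows of its height, amid what is visible of it).
The state is a dict: "clock": time; "q": joint angles; "qd": joint speeds; "joint_torque": joint torques, N m; "tool_pos": TCP position; "eef_rot": TCP orientation; "contact_force": force on the tool from outside, world axes, zero at the start; "moment": the same for the moment, N m; "opening": opening from 0.0 (shut) to 1.0 (fully open).
Only numpy, scipy, OpenCV 4.12 (cv2) and the standard library are available. Lean on these libraries where they do the work, as an engineer would, in place of code of your own. Each camera call takes 0.05 s, during which the arm holds its last target.

## Working session

There is one attempt and no reset: what is moved stays moved. The work goes in short steps, Python scripts to look and compute and a tool call to move; the robot and the scene stay as the last step left them, time stands still between calls to the robot, and variables do not carry over. Pictures are saved under pics/ and viewed, and the job is handed in when it is done.

Besides the shell and the picture viewer there is one more tool, called after ">>>" as name(argument=value, ...), one argument or row to a line, values as JSON. send_rows: Moves the arm, as the interface text tells. Its arguments: {"type":"object","properties":{"series":{"type":"array"},"force":{"type":"number"}},"required":["series"]}

```bash
mkdir -p pics; ls; python3 - <<'E'
from plant import r, vision, order, nets
import cv2, numpy as np
s=r.get_state(); print(s)
for c in ["side","top","wrist"]:
    im=vision.snapshot(c); cv2.imwrite(f"pics/{c}0.png",im)
    p=vision.camera_params(c); print(c,np.round(p["intrinsics"],1).tolist(),np.round(p["extrinsics"],3).tolist())
E
```

```text
pics
{'clock': 0.0, 'q': array([ 1.35582023,  0.68998717, -0.19450715,  1.56633543,  0.15731796,
        0.90252181, -0.21512488]), 'qd': array([ 0.00205653, -0.00166327, -0.00118214,  0.00186553,  0.00251204,
       -0.00089735,  0.00115734]), 'joint_torque': array([ 7.21799734e-04, -5.27554929e+01, -1.26691740e+00, -1.53430098e+01,
       -5.27141453e-02,  6.57298457e-03,  1.72931022e-04]), 'tool_pos': array([ 0.15367835, -0.60517599,  0.24891017]), 'eef_rot': array([ 7.89391917e-01, -6.13888865e-01, -7.78757147e-04, -5.06906068e-04]), 'contact_force': array([-0.17439084, -0.68843136, -0.0864089 ]), 'moment': array([0.01179483, 0.00044746, 0.03956045]), 'opening': 1.0008090689405047}
side [[361.7, 0.0, 320.7], [0.0, 361.7, 199.9], [0.0, 0.0, 1.0]] [[0.938, -0.346, -0.008, -0.468], [-0.178, -0.462, -0.869, 0.21], [0.297, 0.817, -0.495, 0.602], [0.0, 0.0, 0.0, 1.0]]
top [[397.7, 0.0, 319.8], [0.0, 397.7, 200.5], [0.0, 0.0, 1.0]] [[0.001, -1.0, -0.015, 0.125], [-0.998, -0.0, -0.059, 0.562], [0.059, 0.015, -0.998, 0.864], [0.0, 0.0, 0.0, 1.0]]
wrist [[275.9, 0.0, 312.7], [0.0, 275.9, 205.5], [0.0, 0.0, 1.0]] [[0.245, -0.969, -0.001, -0.625], [-0.931, -0.236, 0.278, -0.038], [-0.27, -0.068, -0.961, 0.389], [0.0, 0.0, 0.0, 1.0]]
```

View pics/side0.png

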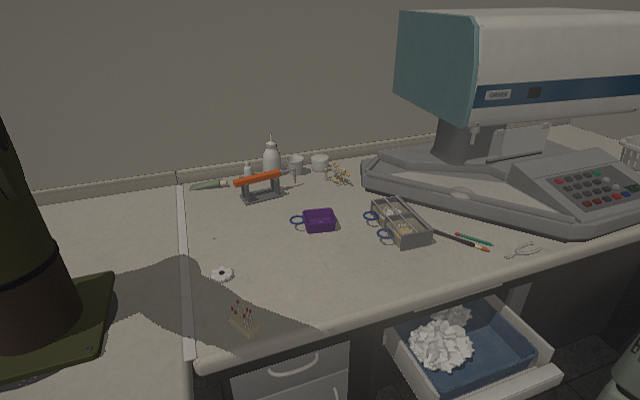

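View pics/top0.png

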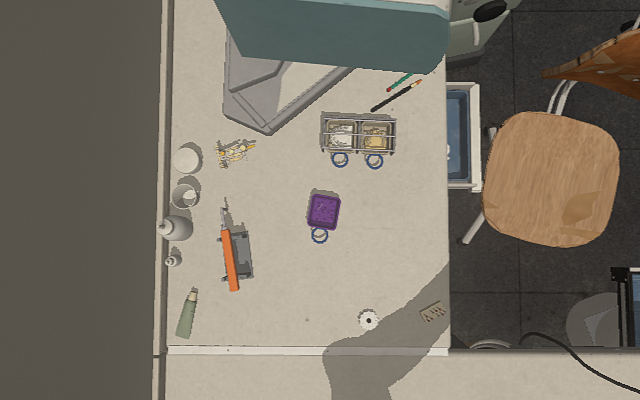

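View pics/wrist0.png

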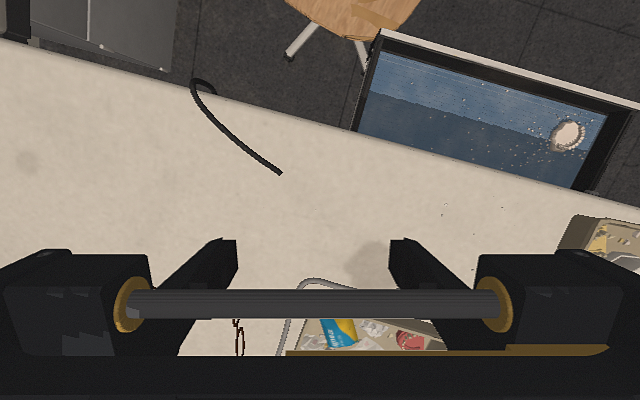

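Top view: the hook (orange) is at about (230,260) with its prong up towards (224,200). The rack is at (358,133), with the white cast in the left bay (341,137) and the yellow in the right (376,137); their loops are at (340,160) and (374,161). The purple look-alike is at (323,210), loop (320,236).

```bash
cat > h.py <<'E'
from plant import r, vision, order, nets
import cv2, numpy as np
def P(c):
    p=vision.camera_params(c); return np.array(p["intrinsics"]),np.array(p["extrinsics"])
def ray(KE,uv):
    K,E=KE; d=np.linalg.inv(K)@np.array([uv[0],uv[1],1.]); R=E[:3,:3]; return -R.T@E[:3,3], R.T@d
def atz(KE,uv,z):
    o,d=ray(KE,uv); return o+d*(z-o[2])/d[2]
def tri(obs):
    A=np.zeros((3,3));b=np.zeros(3)
    for KE,uv in obs:
        o,d=ray(KE,uv); d=d/np.linalg.norm(d); M=np.eye(3)-np.outer(d,d); A+=M;b+=M@o
    x=np.linalg.solve(A,b)
    return x,[np.round(proj(KE,x)-uv,1) for KE,uv in obs]
def proj(KE,X):
    K,E=KE; p=K@(E[:3,:3]@np.asarray(X)+E[:3,3]); return p[:2]/p[2]
E
python3 - <<'E'
from h import *
for c in ["top","side"]:
    vision.snapshot(c)
    for l in ["hook_grip","hook_tip","pan_yellow_loop","pan_yellow","cast_yellow","pan_rack","hook_rest"]:
        print(c,l,[(np.round(np.array(d["location"])[::-1]*[640,400],1).tolist(),round(d["score"],2)) for d in nets.boxes_of(c,l)][:4])
im=cv2.imread("pics/top0.png")
a=cv2.resize(im[100:180,300:420],None,fx=5,fy=5,interpolation=cv2.INTER_CUBIC)
cv2.imwrite("pics/top_rack.png",a)
cv2.imwrite("pics/top_hook.png",cv2.resize(im[185:305,190:340],None,fx=5,fy=5,interpolation=cv2.INTER_CUBIC))
im=cv2.imread("pics/side0.png")
cv2.imwrite("pics/side_c.png",cv2.resize(im[150:260,220:450],None,fx=3.4,fy=3.4,interpolation=cv2.INTER_CUBIC))
T=P("top")
for n,uv,z in [("hookmid",(231,260),.06),("rack",(358,133),.0),("loopY",(374.5,161),.024),("purple",(323,210),.03),("loopW",(340,160),.024)]: print(n,atz(T,uv,z).round(3))
E
```

```text
top hook_grip [([229.8, 256.4], 0.73)]
top hook_tip [([230.6, 255.1], 0.6)]
top pan_yellow_loop [([383.3, 131.4], 0.98), ([323.9, 211.4], 0.66)]
top pan_yellow [([325.3, 213.8], 0.97), ([373.9, 129.2], 0.94), ([357.2, 131.1], 0.33)]
top cast_yellow [([374.6, 139.3], 0.56)]
top pan_rack [([359.6, 127.5], 0.84)]
top hook_rest [([241.8, 252.9], 0.9)]
side hook_grip [([261.1, 178.0], 0.72), ([260.2, 193.6], 0.67)]
side hook_tip [([259.7, 177.8], 0.85)]
side pan_yellow_loop [([390.9, 225.7], 0.84), ([320.4, 220.9], 0.72)]
side pan_yellow [([316.5, 218.2], 0.86), ([391.8, 229.7], 0.8)]
side cast_yellow [([401.7, 229.1], 0.44)]
side pan_rack [([404.9, 220.4], 0.69)]
side hook_rest [([261.8, 195.8], 0.82)]
hookmid [0.434 0.311 0.06 ]
rack [0.717 0.039 0.   ]
loopY [0.649 0.005 0.024]
purple [0.54  0.118 0.03 ]
loopW [0.651 0.081 0.024]
```

```bash
true
```

```text
(no output)
```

View pics/top_rack.png

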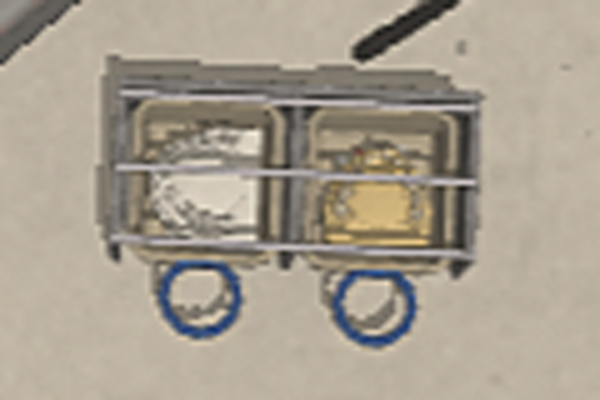

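View pics/top_hook.png

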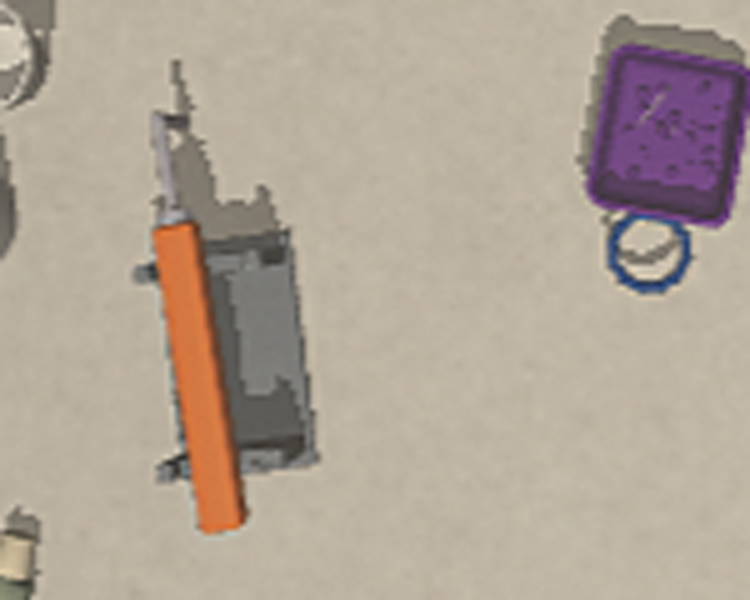

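View pics/side_c.png

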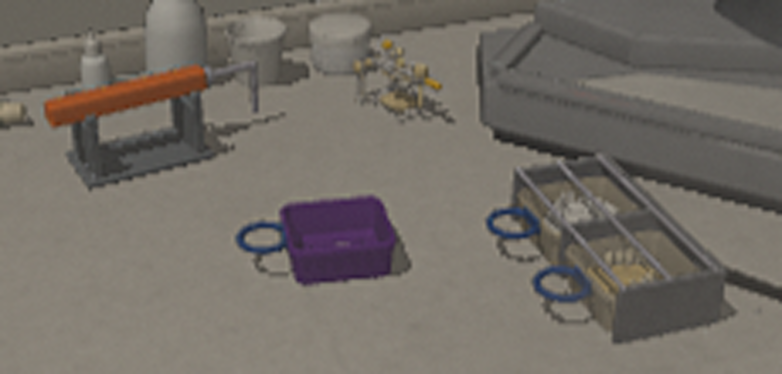

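```bash
python3 - <<'E'
from h import *
T,S=P("top"),P("side")
c=lambda p:(p[0]/5+300-.4,p[1]/5+100-.4); h=lambda p:(p[0]/5+190-.4,p[1]/5+185-.4); s=lambda p:(p[0]/3.4+220-.35,p[1]/3.4+150-.35)
for n,a,b in [("loopY",c((374.5,307)),s((560,284))),("loopW",c((201,299)),s((512,223))),("prongtop",h((157,116)),s((255,66))),
  ("barfront",h((175,226)),s((203,72))),("barback",h((222,528)),s((48,107))),("bottle",(165,225),(271,137)),("bottle2",(172,258),(248,165)),("purpleLoop",h((650,253)),s((262,238)))]:
    x,e=tri([(T,a),(S,b)]); print(n,x.round(4),[k.tolist() for k in e])
f=atz(T,h((175,226)),.064);b=atz(T,h((222,528)),.064);p=atz(T,h((157,116)),.058)
print(f,b,(f+b)/2,p,"yaw",np.degrees(np.arctan2((f-b)[1],(f-b)[0])),np.degrees(np.arctan2((p-b)[1],(p-b)[0])),np.linalg.norm(f-b))
# rack lines (top wires z .044)
for q in [((118,92),(478,105)),((118,240),(465,255))]:
    u,v=[atz(T,c(k),.044) for k in q]; d=u-v; print("rack y-dir",u.round(3),v.round(3),np.degrees(np.arctan2(-d[0],d[1])))
u,v=atz(T,c((201,299)),.024),atz(T,c((374.5,307)),.024);d=u-v;print("loops",u,v,np.degrees(np.arctan2(-d[0],d[1])))
K,E=P("wrist"); print("cam in world off",-E[:3,:3].T@E[:3,3]-r.get_state()["tool_pos"])
E
```

```text
loopY [0.649  0.0046 0.0233] [[0.0, -0.0], [-0.0, 0.0]]
loopW [0.6531 0.081  0.0237] [[0.1, -0.2], [-0.2, 0.0]]
prongtop [0.545  0.3356 0.0516] [[0.1, -0.4], [-0.3, 0.0]]
barfront [0.4985 0.3254 0.0585] [[0.1, -0.5], [-0.4, -0.0]]
barback [0.3726 0.3034 0.0603] [[0.1, -0.3], [-0.3, -0.0]]
bottle [0.5067 0.4279 0.1198] [[-0.2, 0.5], [0.4, 0.0]]
bottle2 [0.4347 0.445  0.0362] [[-0.2, 0.7], [0.5, 0.0]]
purpleLoop [0.486  0.1255 0.0232] [[0.1, -0.3], [-0.3, 0.0]]
[0.4975819 0.324276  0.064    ] [0.37246472 0.30275775 0.064     ] [0.43502331 0.31351688 0.064     ] [0.54397201 0.3341738  0.058     ] yaw 9.758535266748362 10.380147265791095 0.12695410492503728
rack y-dir [0.74  0.118 0.044] [ 0.734 -0.038  0.044] -2.257920705852283
rack y-dir [0.675 0.118 0.044] [ 0.668 -0.032  0.044] -2.593883328345194
loops [0.65256301 0.0812379  0.024     ] [0.64891166 0.00470582 0.024     ] -2.7315131893632976
cam in world off [0.06905346 0.01733589 0.13459559]
```

Candidates: pans are the white one (341,137), the yellow (376,137, my choice) and the purple look-alike (323,210). The loops are at (340,160), (375,161, chosen) and (320,236). There is only one hook, and the crop confirms the yellow cast sits in the right bay. The measured heights agree: loop 23 mm, bar about 59 mm, prong corner 52 mm. Now I'll move round towards the hook.

>>> send_rows(
  series=[
    {"delta_pos": [-30.8,-43.5,0],"turn": 4.3,"jaw": 0},
    {"delta_pos": [-30.8,-43.5,0],"turn": 4.3,"jaw": 0},
    {"delta_pos": [-30.8,-43.5,0],"turn": 4.3,"jaw": 0},
    {"delta_pos": [-30.8,-43.5,0],"turn": 4.3,"jaw": 0},
    {"delta_pos": [-30.8,-43.5,0],"turn": 4.3,"jaw": 0},
    {"delta_pos": [-30.8,-43.5,0],"turn": 4.3,"jaw": 0},
    {"delta_pos": [-30.8,-43.5,0],"turn": 4.3,"jaw": 0},
    {"delta_pos": [-30.8,-43.5,0],"turn": 4.3,"jaw": 0},
  ],
)

```text
clock: 1.62
tool_pos: [0.3713, -0.3505, 0.25]
eef_rot: [0.766, -0.643, 0.0, -0.0]
contact_force: [0.0, -0.2, -0.3]
opening: 1.001
```

```bash
cat >> h.py <<'E'
from scipy.spatial.transform import Rotation as Ro
import sys
def st():
    s=r.get_state(); R=Ro.from_quat(s["eef_rot"]).as_matrix()
    yaw=np.degrees(np.arctan2(R[1,0],R[0,0]))
    print("t %.2f pos %s yaw_x %.2f tilt %.2f op %.3f F %s"%(s["clock"],s["tool_pos"].round(4),yaw,np.degrees(np.arccos(-R[2,2])),s["opening"],s["contact_force"].round(1)))
    return s,R,yaw
def go(t,yaw=None):
    s,R,y=st(); print("cm",(R.T@(np.array(t)-s["tool_pos"])*100).round(2),"turn",None if yaw is None else round(y-yaw,2))
E
python3 -c "
from h import *
go([.43,.30,.22],-80)"
```

```text
t 1.62 pos [ 0.3713 -0.3505  0.25  ] yaw_x -80.06 tilt 0.04 op 1.001 F [ 0.  -0.2 -0.3]
cm [-63.06 -17.02   2.97] turn -0.06
```

>>> send_rows(
  series=[
    {"delta_pos": [-32.2,-18.7,0],"turn": 0,"jaw": 0},
    {"delta_pos": [-32.2,-18.7,0],"turn": 0,"jaw": 0},
    {"delta_pos": [-32.2,-18.7,0],"turn": 0,"jaw": 0},
    {"delta_pos": [-32.2,-18.7,0],"turn": 0,"jaw": 0},
    {"delta_pos": [-32.2,-18.7,0],"turn": 0,"jaw": 0},
    {"delta_pos": [-32.2,-18.7,0],"turn": 0,"jaw": 0},
    {"delta_pos": [-32.2,-18.7,0],"turn": 0,"jaw": 0},
    {"delta_pos": [-32.2,-18.7,0],"turn": 0,"jaw": 0},
  ],
)

```text
clock: 2.28
tool_pos: [0.4857, -0.0372, 0.25]
eef_rot: [0.766, -0.643, 0.0, -0.0]
contact_force: [1.2, -0.2, 0.1]
opening: 1.0
```

```bash
python3 -c "
from h import *
go([.43,.30,.22],-80)
cv2.imwrite('pics/w1.png',vision.snapshot('wrist'))"
```

```text
t 2.28 pos [ 0.4857 -0.0372  0.25  ] yaw_x -80.04 tilt 0.04 op 1.000 F [ 1.2 -0.2  0.1]
cm [-34.17  -0.34   2.99] turn -0.04
```

View pics/w1.png

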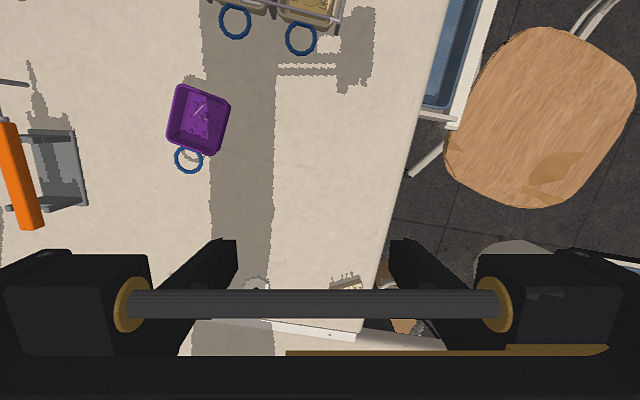

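>>> send_rows(
  series=[
    {"delta_pos": [-32,0,2],"turn": 0,"jaw": 0},
    {"delta_pos": [-32,0,2],"turn": 0,"jaw": 0},
    {"delta_pos": [-32,0,2],"turn": 0,"jaw": 0},
    {"delta_pos": [-32,0,2],"turn": 0,"jaw": 0},
    {"delta_pos": [-32,0,2],"turn": 0,"jaw": 0},
    {"delta_pos": [-32,0,2],"turn": 0,"jaw": 0},
    {"delta_pos": [-32,0,2],"turn": 0,"jaw": 0},
    {"delta_pos": [-32,0,2],"turn": 0,"jaw": 0},
  ],
)

```text
clock: 3.0
tool_pos: [0.4286, 0.2804, 0.2297]
eef_rot: [0.767, -0.641, -0.001, -0.001]
contact_force: [-0.1, 0.7, -0.8]
opening: 0.999
```

>>> send_rows(
  series=[
    {"delta_pos": [-1,0,0],"turn": 0,"jaw": 0},
    {"delta_pos": [-1,0,0],"turn": 0,"jaw": 0},
  ],
)

```text
clock: 3.17
tool_pos: [0.4272, 0.2891, 0.2296]
eef_rot: [0.768, -0.641, -0.001, -0.001]
contact_force: [0.6, -0.8, 0.3]
opening: 0.998
```

```bash
python3 -c "
from h import *
st()
K,E=P('wrist'); np.savez('w2.npz',K=K,E=E)
im=vision.snapshot('wrist')
cv2.imwrite('pics/w2.png',im)
for l in ['hook_grip','hook_rest']:
  for d in nets.trace('wrist',l)[:2]:
    m=d['region'].astype(np.uint8); print(l,d['score'],cv2.minAreaRect(np.argwhere(m)[:,::-1].astype(np.float32)))
"
```

```text
t 3.17 pos [0.4272 0.2891 0.2296] yaw_x -79.71 tilt 0.11 op 0.998 F [ 0.6 -0.8  0.3]
hook_grip 0.75 ((289.6990051269531, 153.46572875976562), (162.96205139160156, 18.221134185791016), 88.36341857910156)
hook_rest 0.62 ((295.3717041015625, 172.10536193847656), (50.91264724731445, 87.20742797851562), 1.7899105548858643)
```

View pics/w2.png

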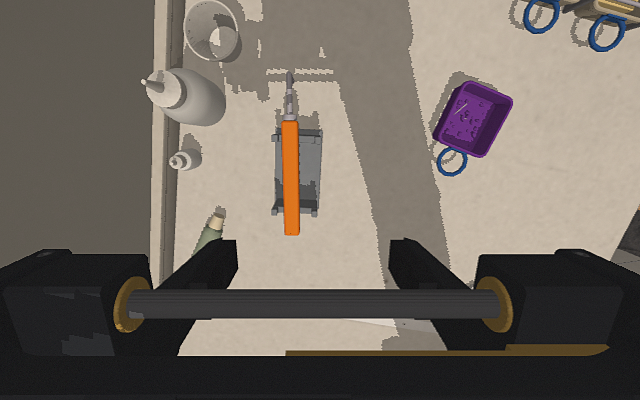

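```bash
python3 - <<'E'
from h import *
z=np.load('w2.npz');W=(z['K'],z['E'])
im=cv2.imread('pics/w2.png')
cv2.imwrite('pics/w2c.png',cv2.resize(im[60:250,240:350],None,fx=3,fy=3,interpolation=cv2.INTER_CUBIC))
hsv=cv2.cvtColor(im,cv2.COLOR_BGR2HSV); m=((hsv[...,0]<16)&(hsv[...,1]>170)&(hsv[...,2]>120)); m[:, :260]=0;m[:,330:]=0
rs=np.where(m.sum(1)>4)[0]; print(rs.min(),rs.max())
pts=[]
for rr in (rs.min()+4,(rs.min()+rs.max())//2,rs.max()-4):
    c=np.where(m[rr])[0]; print(rr,c.min(),c.max()); pts.append((c.mean(),rr))
a=atz(W,(pts[0][0],rs.min()-.5),.064); b=atz(W,(pts[2][0],rs.max()+.5),.064)
print(a,b,(a+b)/2,np.linalg.norm(a-b),np.degrees(np.arctan2(*(a-b)[[1,0]])))
T,S=P('top'),P('side')
# same ends from top view
print(tri([(T,(224.6,229.8)),(W,(pts[0][0],rs.min()-.5))]),tri([(T,(234,290.2)),(W,(pts[2][0],rs.max()+.5))]))
E
```

```text
121 234
125 281 297
177 283 298
230 285 299
[0.49809838 0.32683438 0.064     ] [0.37291755 0.30378732 0.064     ] [0.43550797 0.31531085 0.064     ] 0.12728475654832025 10.431915236547189
(array([0.49774702, 0.32803242, 0.04942356]), [array([-0. , -0.2]), array([-0. ,  0.4])]) (array([0.37179285, 0.30364987, 0.06087588]), [array([-0.1,  0.1]), array([ 0.2, -0.1])])
```

View pics/w2c.png

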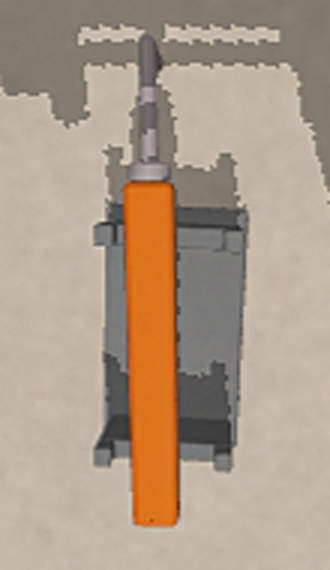

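```bash
python3 -c "
from h import *
go([.4355,.3152,.047],-79.6)"
```

```text
t 3.32 pos [0.4289 0.2832 0.2297] yaw_x -80.21 tilt 0.12 op 1.002 F [-0.3 -0.9  0.7]
cm [-3.07 -1.2  18.26] turn -0.61
```

>>> send_rows(
  series=[
    {"delta_pos": [-3,-1.2,8],"turn": 0,"jaw": 0},
    {"delta_pos": [-3,-1.2,8],"turn": 0,"jaw": 0},
    {"delta_pos": [-3,-1.2,8],"turn": 0,"jaw": 0},
    {"delta_pos": [-3,-1.2,8],"turn": 0,"jaw": 0},
    {"delta_pos": [-3,-1.2,8],"turn": 0,"jaw": 0},
    {"delta_pos": [-3,-1.2,8],"turn": 0,"jaw": 0},
  ],
)

```text
clock: 3.82
tool_pos: [0.4362, 0.3161, 0.1518]
eef_rot: [0.765, -0.644, 0.001, -0.001]
contact_force: [-0.6, -0.1, 0.2]
opening: 0.997
```

```bash
python3 -c "
from h import *
go([.4355,.3152,.047],-79.6);
im=vision.snapshot('wrist')
print(P('wrist')[1].round(4).tolist())
cv2.imwrite('pics/w3.png',im);cv2.imwrite('pics/s3.png',cv2.resize(vision.snapshot('side')[100:260,180:420],None,fx=3,fy=3))
go([.4355,.3152,.047],-79.6);"
```

```text
t 3.82 pos [0.4362 0.3161 0.1518] yaw_x -80.20 tilt 0.17 op 0.997 F [-0.6 -0.1  0.2]
cm [ 0.08  0.12 10.48] turn -0.6
[[0.1697, -0.9855, -0.0, 0.2377], [-0.9476, -0.1631, 0.2746, 0.4542], [-0.2707, -0.0466, -0.9615, 0.428], [0.0, 0.0, 0.0, 1.0]]
t 3.92 pos [0.436  0.3168 0.1519] yaw_x -80.15 tilt 0.20 op 1.001 F [ 0.3  0.3 -0.8]
cm [ 0.16  0.11 10.49] turn -0.55
```

View pics/w3.png

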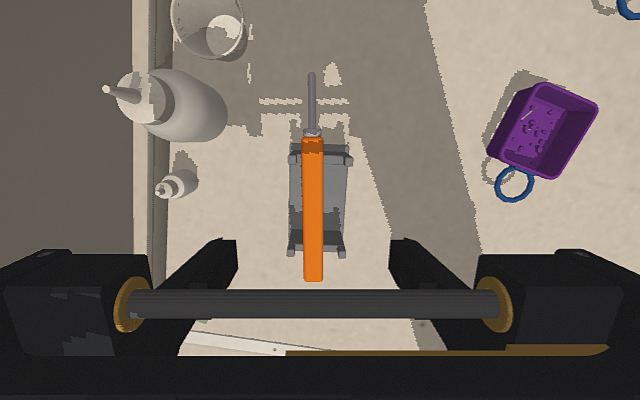

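View pics/s3.png

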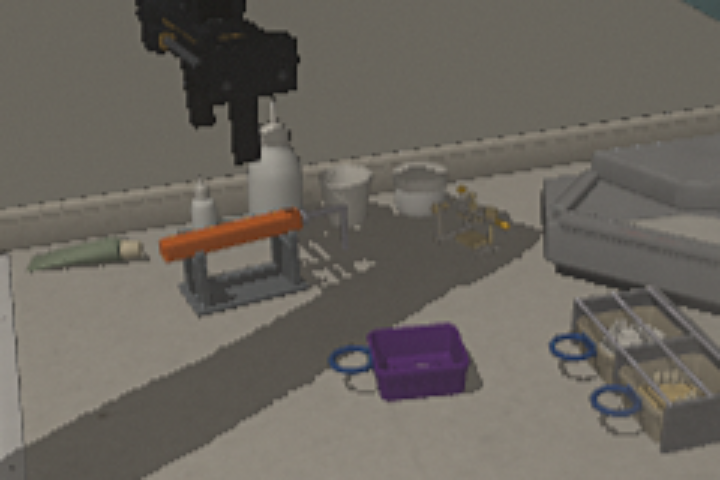

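```bash
python3 - <<'E'
from h import *
W=P('wrist')
a=atz(W,(312.7,136.5),.064);b=atz(W,(313.2,281.5),.064);print(a,b,(a+b)/2,np.linalg.norm(a-b),np.degrees(np.arctan2(*(a-b)[[1,0]])))
E
```

```text
[0.49848464 0.32738183 0.064     ] [0.37219614 0.30512201 0.064     ] [0.43534039 0.31625192 0.064     ] 0.12823526875249108 9.996368739587206
```

Wrist view: the handle is vertical at column 313, centred between the fingers, with its middle at (0.4353, 0.3160) and its length correct. Descending now.

>>> send_rows(
  series=[
    {"delta_pos": [0,0.1,3.5],"turn": 0,"jaw": 0},
    {"delta_pos": [0,0.1,6],"turn": 0,"jaw": 0},
    {"delta_pos": [0,0.1,8.5],"turn": 0,"jaw": 0},
    {"delta_pos": [0,0.1,10.5],"turn": 0,"jaw": 0},
    {"delta_pos": [0,0.1,10.5],"turn": 0,"jaw": 0},
    {"delta_pos": [0,0.1,10.5],"turn": 0,"jaw": 0},
  ],
)

```text
clock: 4.42
tool_pos: [0.434, 0.3169, 0.0454]
eef_rot: [0.766, -0.643, 0.0, 0.0]
contact_force: [0.5, 0.0, 0.5]
opening: 0.998
```

>>> send_rows(
  series=[
    {"delta_pos": [0,0,0],"turn": 0,"jaw": 1},
    {"delta_pos": [0,0,0],"turn": 0,"jaw": 1},
    {"delta_pos": [0,0,0],"turn": 0,"jaw": 1},
    {"delta_pos": [0,0,0],"turn": 0,"jaw": 1},
    {"delta_pos": [0,0,0],"turn": 0,"jaw": 1},
    {"delta_pos": [0,0,0],"turn": 0,"jaw": 1},
    {"delta_pos": [0,0,0],"turn": 0,"jaw": 1},
    {"delta_pos": [0,0,0],"turn": 0,"jaw": 1},
  ],
  force=40,
)

```text
clock: 5.08
tool_pos: [0.4338, 0.3172, 0.0447]
eef_rot: [0.766, -0.643, 0.0, 0.0]
contact_force: [-0.2, -0.0, -0.1]
opening: 0.421
```

```bash
python3 -c "
from h import *
st()"
```

```text
t 5.08 pos [0.4338 0.3172 0.0447] yaw_x -80.04 tilt 0.00 op 0.421 F [-0.2 -0.  -0.1]
```

>>> send_rows(
  series=[
    {"delta_pos": [0,0,0],"turn": 0,"jaw": 1},
    {"delta_pos": [0,0,0],"turn": 0,"jaw": 1},
    {"delta_pos": [0,0,0],"turn": 0,"jaw": 1},
    {"delta_pos": [0,0,0],"turn": 0,"jaw": 1},
    {"delta_pos": [0,0,0],"turn": 0,"jaw": 1},
    {"delta_pos": [0,0,0],"turn": 0,"jaw": 1},
  ],
)

```text
clock: 5.58
tool_pos: [0.4338, 0.3171, 0.0446]
eef_rot: [0.766, -0.643, 0.0, 0.0]
contact_force: [0.1, 0.5, 0.0]
opening: 0.193
```

```bash
python3 -c "
from h import *
s,_,_=st(); np.save('grasp_pose.npy',s['tool_pos'])"
```

```text
t 5.58 pos [0.4338 0.3171 0.0446] yaw_x -80.05 tilt 0.02 op 0.193 F [0.1 0.5 0. ]
```

>>> send_rows(
  series=[
    {"delta_pos": [0,0,-2],"turn": 0,"jaw": 1},
    {"delta_pos": [0,0,-5],"turn": 0,"jaw": 1},
    {"delta_pos": [0,0,-8],"turn": 0,"jaw": 1},
    {"delta_pos": [0,0,-10],"turn": 0,"jaw": 1},
    {"delta_pos": [0,0,-10],"turn": 0,"jaw": 1},
    {"delta_pos": [0,0,-10],"turn": 0,"jaw": 1},
  ],
)

```text
clock: 6.08
tool_pos: [0.4342, 0.3176, 0.1454]
eef_rot: [0.766, -0.643, 0.0, -0.001]
contact_force: [-0.5, -0.1, -1.7]
opening: 0.197
```

```bash
python3 -c "
from h import *
yaw=np.radians(-2.5)
L=np.array([.649,.0047]); print('grip',L-.11*np.array([np.cos(yaw),np.sin(yaw)]))
g=L-.11*np.array([np.cos(yaw),np.sin(yaw)])
go([g[0]-.03,g[1],.13],-92.5)
im=vision.snapshot('wrist')
cv2.imwrite('pics/w4.png',im);cv2.imwrite('pics/s4.png',cv2.resize(vision.snapshot('side')[100:260,180:420],None,fx=3,fy=3))"
```

```text
grip [0.5391047  0.00949813]
t 6.08 pos [0.4342 0.3176 0.1454] yaw_x -80.05 tilt 0.12 op 0.197 F [-0.5 -0.1 -1.7]
cm [31.64 -2.05  1.51] turn 12.45
```

View pics/w4.png

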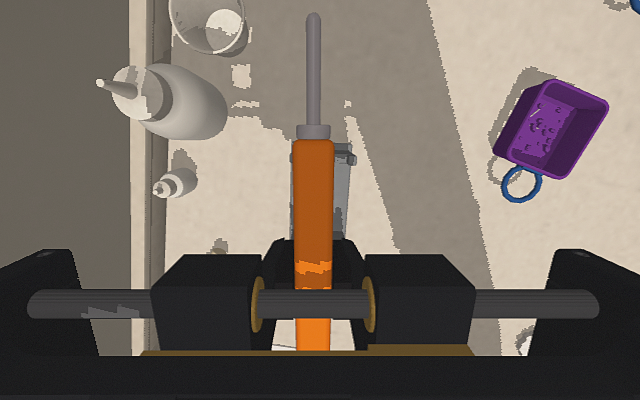

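View pics/s4.png

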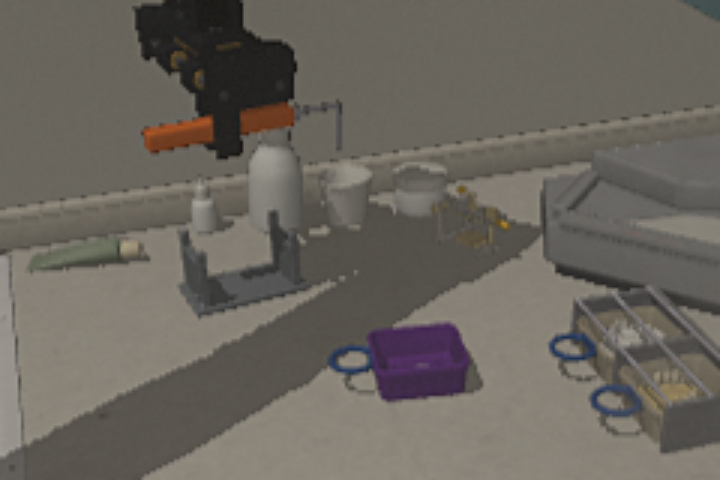

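The hook is held level: the side view shows the prong hanging free and the rest empty. Now transferring to in front of the yellow loop.

>>> send_rows(
  series=[
    {"delta_pos": [31.6,-2,1],"turn": 12.5,"jaw": 1},
    {"delta_pos": [31.6,-2,1],"turn": 12.5,"jaw": 1},
    {"delta_pos": [31.6,-2,1],"turn": 12.5,"jaw": 1},
    {"delta_pos": [31.6,-2,1],"turn": 12.5,"jaw": 1},
    {"delta_pos": [31.6,-2,1],"turn": 12.5,"jaw": 1},
    {"delta_pos": [31.6,-2,1],"turn": 12.5,"jaw": 1},
    {"delta_pos": [31.6,-2,1],"turn": 12.5,"jaw": 1},
    {"delta_pos": [31.6,-2,1],"turn": 12.5,"jaw": 1},
  ],
)

```text
clock: 6.85
tool_pos: [0.5075, 0.0038, 0.133]
eef_rot: [-0.689, 0.724, -0.0, -0.002]
contact_force: [1.0, 0.4, -1.0]
opening: 0.195
```

>>> send_rows(
  series=[
    {"delta_pos": [0,0,0],"turn": 0,"jaw": 1},
    {"delta_pos": [0,0,0],"turn": 0,"jaw": 1},
    {"delta_pos": [0,0,0],"turn": 0,"jaw": 1},
  ],
)

```text
clock: 7.1
tool_pos: [0.5073, 0.0104, 0.1336]
eef_rot: [-0.692, 0.722, 0.001, -0.001]
contact_force: [-0.7, 0.7, -1.7]
opening: 0.194
```

```bash
python3 -c "
from h import *
go([.539,.0095,.10],-92.5)
K,E=P('wrist');im=vision.snapshot('wrist'); np.savez('w5.npz',K=K,E=E)
cv2.imwrite('pics/w5.png',im);t=vision.snapshot('top');cv2.imwrite('pics/t5.png',cv2.resize(t[90:250,280:440],None,fx=3.7,fy=3.7,interpolation=cv2.INTER_CUBIC))"
```

```text
t 7.10 pos [0.5073 0.0104 0.1336] yaw_x -92.49 tilt 0.14 op 0.194 F [-0.7  0.7 -1.7]
cm [-0.04 -3.18  3.36] turn 0.01
```

View pics/w5.png

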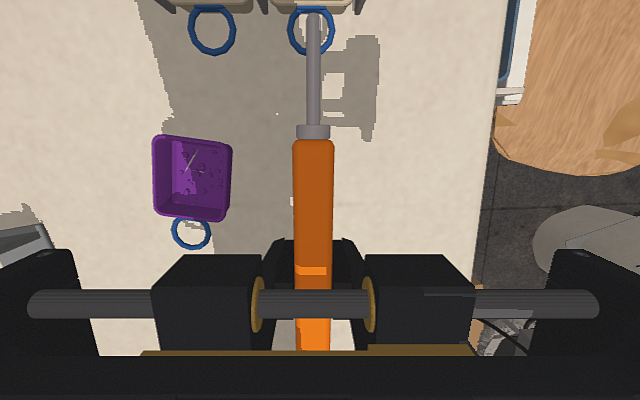

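View pics/t5.png

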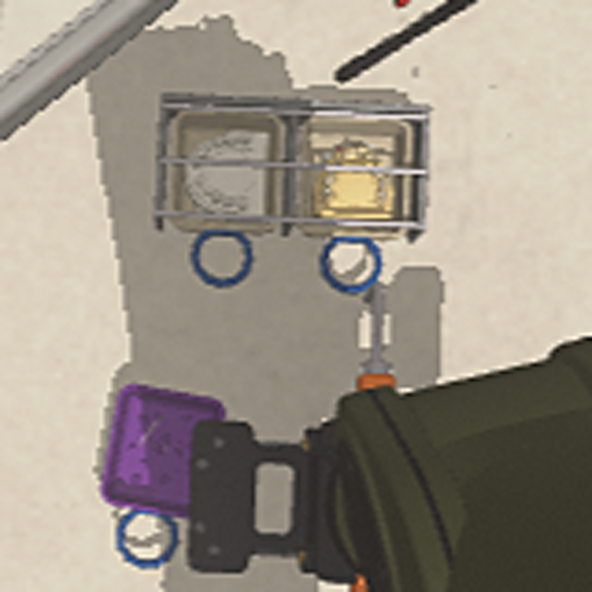

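```bash
python3 - <<'E'
from h import *
z=np.load('w5.npz');W=(z['K'],z['E']);T=P('top');S=P('side')
im=cv2.imread('pics/w5.png')
cv2.imwrite('pics/w5c.png',cv2.resize(im[0:80,170:370],None,fx=4,fy=4,interpolation=cv2.INTER_CUBIC))
hsv=cv2.cvtColor(im,cv2.COLOR_BGR2HSV); m=((abs(hsv[...,0].astype(int)-110)<12)&(hsv[...,1]>120)).astype(np.uint8)
n,l,s,c=cv2.connectedComponentsWithStats(m)
for i in range(1,n):
    if s[i,4]>60: print(s[i],c[i])
# prong corner in world expected
g=np.array([.5073,.0104]);y=np.radians(-2.49)
for off in (.108,.110,.112):
    b=g+off*np.array([np.cos(y),np.sin(y)]); print(off,b,proj(W,[*b,.1336+.0104]),'top',proj(T,[*b,.144]))
E
```

```text
[188   5  48  51 872] [211.12844037  28.19495413]
[287   6  48  49 748] [310.52005348  25.94919786]
[171 218  40  32 394] [190.27411168 234.69796954]
0.108 [0.61519803 0.00570794] [311.80858247  28.81568   ] top [381.80215667 168.65042343]
0.11 [0.61719614 0.00562105] [311.79828897  23.01112732] top [381.83968676 167.60620743]
0.112 [0.61919425 0.00553416] [311.7878885   17.14624779] top [381.87720536 166.5623108 ]
```

View pics/w5c.png

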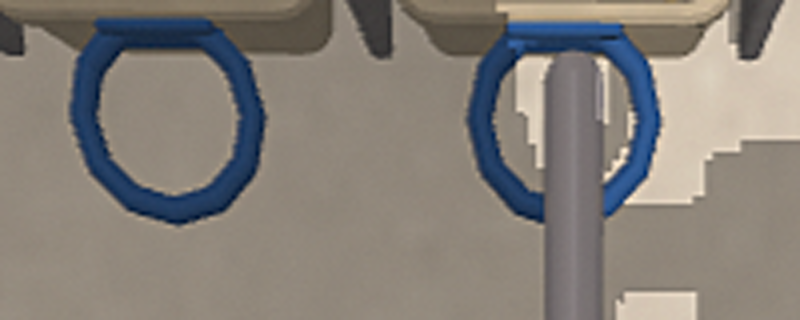

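```bash
python3 - <<'E'
from h import *
z=np.load('w5.npz');W=(z['K'],z['E']);T=P('top');S=P('side')
for uv in [(310.6,29.6)]: print('loopY w',atz(W,uv,.024)); 
print('wt+top',tri([(W,(310.6,29.6)),(T,(374.5,161))]))
print('front inner edge',atz(W,(311,48.4),.024),'outer',atz(W,(311,55),.024))
g=np.array([.5073,.0104]);y=np.radians(-2.49)
for off in (.108,.110,.113): 
    b=g+off*np.array([np.cos(y),np.sin(y)]); print(off,proj(W,[*b,.147]))
t=cv2.imread('pics/t5.png')
for n,p in [('loopY',(351,264)),('loopW',(222,258)),('bend',(377,288))]:
    uv=(p[0]/3.7+280-.4,p[1]/3.7+90-.4); print(n,uv,atz(T,uv,.024 if n!='bend' else .146))
# whole hook seen in wrist: bar sides
print('rod end at z .147', atz(W,(313.8-.4,13),.1455))
E
```

```text
loopY w [0.64994982 0.00543039 0.024     ]
wt+top (array([0.64783192, 0.00552631, 0.03109591]), [array([-0.1,  0.1]), array([ 0., -0.])])
front inner edge [0.63690327 0.0057238  0.024     ] outer [0.63222198 0.00594069 0.024     ]
0.108 [311.78490762  26.20098808]
0.11 [311.77420721  20.22399429]
0.113 [311.7579418   11.13851158]
loopY (374.46486486486486, 160.95135135135135) [0.64901993 0.00478248 0.024     ]
loopW (339.6, 159.32972972972973) [0.65272009 0.08167948 0.024     ]
bend (381.4918918918919, 167.43783783783783) [0.61723438 0.0065593  0.146     ]
rod end at z .147 [0.62006092 0.0048697  0.1455    ]
```

>>> send_rows(
  series=[
    {"delta_pos": [0,-3.2,0],"turn": 0,"jaw": 1},
    {"delta_pos": [0,-3.2,2],"turn": 0,"jaw": 1},
    {"delta_pos": [0,-3.2,4],"turn": 0,"jaw": 1},
    {"delta_pos": [0,-3.2,6],"turn": 0,"jaw": 1},
    {"delta_pos": [0,-3.2,6],"turn": 0,"jaw": 1},
    {"delta_pos": [0,-3.2,6],"turn": 0,"jaw": 1},
  ],
)

```text
clock: 7.7
tool_pos: [0.5391, 0.0095, 0.074]
eef_rot: [-0.692, 0.722, 0.001, -0.001]
contact_force: [0.0, -0.2, -1.6]
opening: 0.192
```

```bash
python3 -c "
from h import *
st()
im=vision.snapshot('wrist');t=vision.snapshot('top');s=vision.snapshot('side')
a=cv2.resize(t[120:180,320:420],None,fx=5,fy=5,interpolation=cv2.INTER_CUBIC)
b=cv2.resize(s[190:260,340:450],None,fx=4.545,fy=4.2,interpolation=cv2.INTER_CUBIC)
cv2.imwrite('pics/c6.png',np.vstack([a,b[:, :500]]))
cv2.imwrite('pics/w6.png',im)"
```

```text
t 7.70 pos [0.5391 0.0095 0.074 ] yaw_x -92.40 tilt 0.15 op 0.192 F [ 0.  -0.2 -1.6]
```

View pics/c6.png

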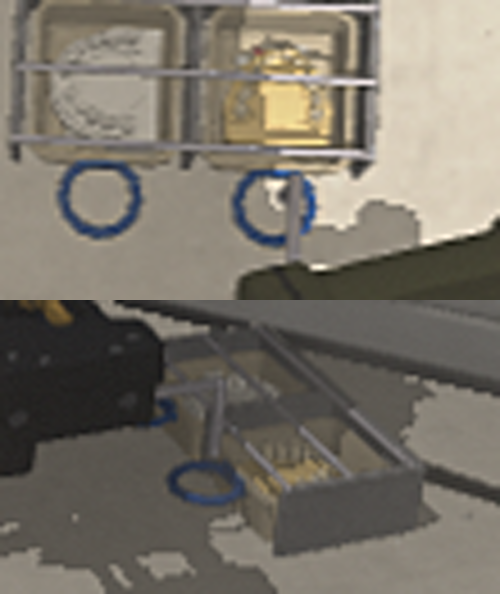

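View pics/w6.png

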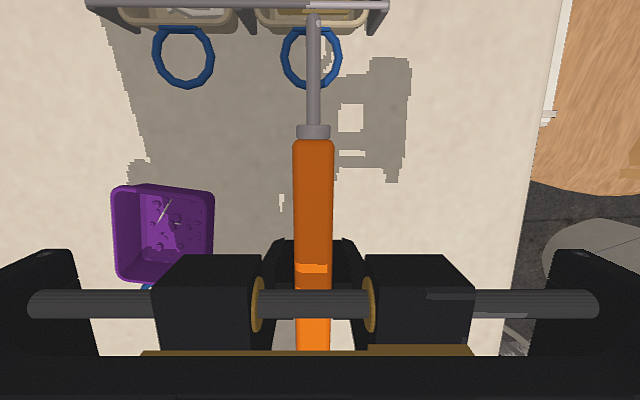

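```bash
python3 - <<'E'
from h import *
T=P('top');S=P('side');W=P('wrist')
y=np.radians(-2.4);b=np.array([.5391,.0095])+.11*np.array([np.cos(y),np.sin(y)])
for z in (.0394,.084): print(z,b,'side',proj(S,[*b,z]),'top',proj(T,[*b,z]),'w',proj(W,[*b,z]))
print('loop meas wrist',atz(W,(311,58),.024))
print('side obs tip', 212/4.545+340-.4,157/4.2+190-.4,'at z .0394',atz(S,(212/4.545+339.6,157/4.2+189.6),.0394))
print('top: at', atz(T,(284/5+319.6,194/5+119.6),.0394))
E
```

```text
0.0394 [0.64900351 0.00489368] side [384.87096352 226.96671094] top [375.28029544 159.83852456] w [310.35534339  56.82827832]
0.084 [0.64900351 0.00489368] side [386.56442383 209.25526887] top [377.97153409 156.35654452] w [309.50292442  30.07278663]
loop meas wrist [0.65170246 0.00449245 0.024     ]
side obs tip 386.2446644664467 226.98095238095237 at z .0394 [0.65173521 0.00378823 0.0394    ]
top: at [0.65214479 0.00244835 0.0394    ]
```

>>> send_rows(
  series=[
    {"delta_pos": [0,0,1],"turn": 0,"jaw": 1},
    {"delta_pos": [0,0,2],"turn": 0,"jaw": 1},
    {"delta_pos": [0,0,2.8],"turn": 0,"jaw": 1},
    {"delta_pos": [0,0,2.8],"turn": 0,"jaw": 1},
    {"delta_pos": [0,0,2.8],"turn": 0,"jaw": 1},
  ],
)

```text
clock: 8.27
tool_pos: [0.5395, 0.008, 0.0459]
eef_rot: [-0.691, 0.723, 0.0, -0.001]
contact_force: [0.7, 0.1, -0.6]
opening: 0.194
```

```bash
python3 -c "
from h import *
st()
im=vision.snapshot('wrist');t=vision.snapshot('top');s=vision.snapshot('side')
a=cv2.resize(t[120:180,320:420],None,fx=5,fy=5,interpolation=cv2.INTER_CUBIC)
b=cv2.resize(s[190:260,340:450],None,fx=4.545,fy=4.2,interpolation=cv2.INTER_CUBIC)
cv2.imwrite('pics/c7.png',np.vstack([a,b[:, :500]]))"
```

```text
t 8.27 pos [0.5395 0.008  0.0459] yaw_x -92.55 tilt 0.10 op 0.194 F [ 0.7  0.1 -0.6]
```

View pics/c7.png

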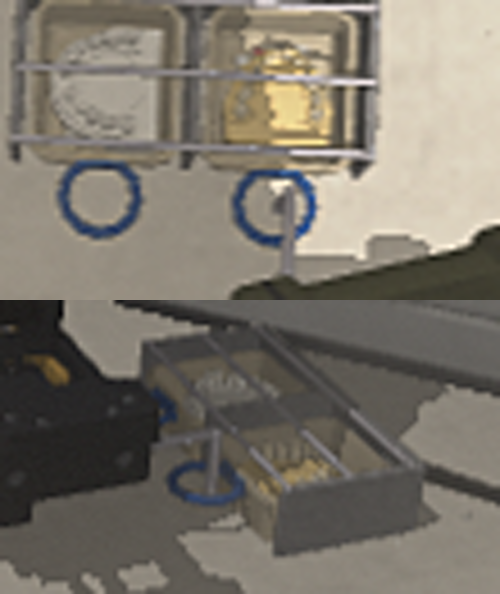

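The side crop shows the prong standing inside the blue ring, and contact force is near zero. Pulling gently.

>>> send_rows(
  series=[
    {"delta_pos": [0,0.4,0],"turn": 0,"jaw": 1},
    {"delta_pos": [0,0.8,0],"turn": 0,"jaw": 1},
    {"delta_pos": [0,1.2,0],"turn": 0,"jaw": 1},
    {"delta_pos": [0,1.6,0],"turn": 0,"jaw": 1},
    {"delta_pos": [0,2.1,0],"turn": 0,"jaw": 1},
    {"delta_pos": [0,2.6,0],"turn": 0,"jaw": 1},
    {"delta_pos": [0,3.1,0],"turn": 0,"jaw": 1},
    {"delta_pos": [0,3.6,0],"turn": 0,"jaw": 1},
  ],
)

```text
clock: 9.08
tool_pos: [0.5037, 0.0097, 0.0468]
eef_rot: [-0.691, 0.723, -0.0, 0.0]
contact_force: [0.7, -0.3, -1.3]
opening: 0.195
```

```bash
python3 -c "
from h import *
st()
t=vision.snapshot('top');s=vision.snapshot('side')
a=cv2.resize(t[110:190,320:420],None,fx=5,fy=5,interpolation=cv2.INTER_CUBIC)
b=cv2.resize(s[180:260,340:450],None,fx=4.545,fy=4.2,interpolation=cv2.INTER_CUBIC)
cv2.imwrite('pics/c8.png',np.hstack([a[:336],b[:,:500]])[:, :800])"
```

```text
t 9.08 pos [0.5037 0.0097 0.0468] yaw_x -92.54 tilt 0.01 op 0.195 F [ 0.7 -0.3 -1.3]
```

View pics/c8.png

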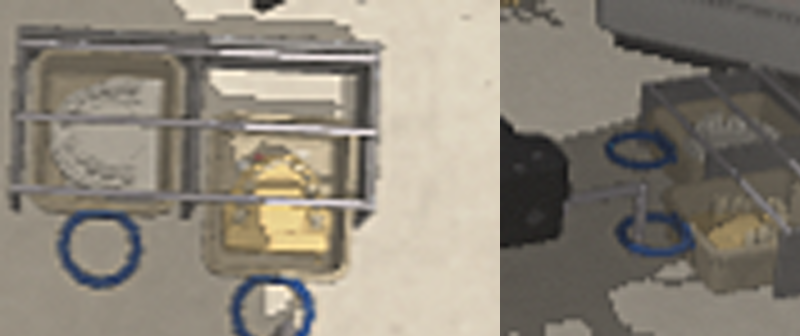

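The pan follows straight, the cast is in it and forces are small. Continuing.

>>> send_rows(
  series=[
    {"delta_pos": [0,0.5,0],"turn": 0,"jaw": 1},
    {"delta_pos": [0,1.0,0],"turn": 0,"jaw": 1},
    {"delta_pos": [0,1.5,0],"turn": 0,"jaw": 1},
    {"delta_pos": [0,2.0,0],"turn": 0,"jaw": 1},
    {"delta_pos": [0,2.5,0],"turn": 0,"jaw": 1},
    {"delta_pos": [0,3.0,0],"turn": 0,"jaw": 1},
    {"delta_pos": [0,3.5,0],"turn": 0,"jaw": 1},
    {"delta_pos": [0,4.0,0],"turn": 0,"jaw": 1},
  ],
)

```text
clock: 9.85
tool_pos: [0.4637, 0.0114, 0.0467]
eef_rot: [-0.691, 0.723, -0.0, 0.0]
contact_force: [0.9, 0.5, -0.9]
opening: 0.196
```

>>> send_rows(
  series=[
    {"delta_pos": [0,0.4,0],"turn": 0,"jaw": 1},
    {"delta_pos": [0,0.8,0],"turn": 0,"jaw": 1},
    {"delta_pos": [0,1.1,0],"turn": 0,"jaw": 1},
    {"delta_pos": [0,1.3,0],"turn": 0,"jaw": 1},
    {"delta_pos": [0,1.4,0],"turn": 0,"jaw": 1},
    {"delta_pos": [0,1.4,0],"turn": 0,"jaw": 1},
  ],
)

```text
clock: 10.35
tool_pos: [0.4498, 0.012, 0.0467]
eef_rot: [-0.691, 0.723, 0.0, -0.0]
contact_force: [-0.7, -0.4, -1.2]
opening: 0.2
```

```bash
python3 -c "
from h import *
st()
t=vision.snapshot('top');s=vision.snapshot('side')
a=cv2.resize(t[110:210,320:420],None,fx=4,fy=4,interpolation=cv2.INTER_CUBIC)
b=cv2.resize(s[180:280,340:440],None,fx=4,fy=4,interpolation=cv2.INTER_CUBIC)
cv2.imwrite('pics/c9.png',np.hstack([a,b]))"
```

```text
t 10.35 pos [0.4498 0.012  0.0467] yaw_x -92.53 tilt 0.04 op 0.200 F [-0.7 -0.4 -1.2]
```

View pics/c9.png

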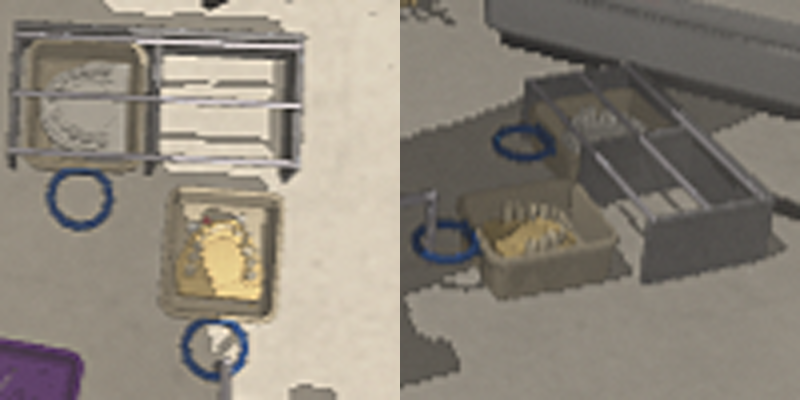

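```bash
python3 -c "
from h import *
T=P('top')
print('pan rear',[atz(T,(p[0]/4+319.6,p[1]/4+109.6),.03).round(4) for p in ((170,187),(282,192))])
print('rack foot R',atz(T,(288/4+319.6,182/4+109.6),0),'L',atz(T,(155/4+319.6,178/4+109.6),0))
print('loop',atz(T,(215/4+319.6,349/4+109.6),.024))"
```

```text
pan rear [array([0.6583, 0.0325, 0.03  ]), array([ 0.6554, -0.0287,  0.03  ])]
rack foot R [ 0.66616063 -0.03704899  0.        ] L [0.66855471 0.03826041 0.        ]
loop [0.56960665 0.00776372 0.024     ]
```

The pan is clear of the rack by about 10 mm, upright, with the cast in it. Centre the prong in the ring, then lift.

>>> send_rows(
  series=[
    {"delta_pos": [0,-0.4,0],"turn": 0,"jaw": 1},
    {"delta_pos": [0,-0.9,0],"turn": 0,"jaw": 1},
    {"delta_pos": [0,-1,0],"turn": 0,"jaw": 1},
    {"delta_pos": [0,-1,0],"turn": 0,"jaw": 1},
  ],
)

```text
clock: 10.78
tool_pos: [0.4612, 0.0116, 0.0467]
eef_rot: [-0.691, 0.723, -0.0, 0.001]
contact_force: [0.1, -0.1, -1.0]
opening: 0.198
```

>>> send_rows(
  series=[
    {"delta_pos": [0,0,-0.5],"turn": 0,"jaw": 1},
    {"delta_pos": [0,0,-1.2],"turn": 0,"jaw": 1},
    {"delta_pos": [0,0,-2.2],"turn": 0,"jaw": 1},
    {"delta_pos": [0,0,-3.5],"turn": 0,"jaw": 1},
    {"delta_pos": [0,0,-5.5],"turn": 0,"jaw": 1},
    {"delta_pos": [0,0,-8],"turn": 0,"jaw": 1},
    {"delta_pos": [0,0,-10],"turn": 0,"jaw": 1},
    {"delta_pos": [0,0,-10],"turn": 0,"jaw": 1},
  ],
)

```text
clock: 11.45
tool_pos: [0.4617, 0.0115, 0.1506]
eef_rot: [-0.691, 0.723, -0.002, 0.003]
contact_force: [-0.3, 0.9, -1.6]
opening: 0.197
```

```bash
python3 -c "
from h import *
t=vision.snapshot('top');s=vision.snapshot('side')
a=cv2.resize(t[110:210,320:420],None,fx=4,fy=4,interpolation=cv2.INTER_CUBIC)
b=cv2.resize(s[180:280,340:440],None,fx=4,fy=4,interpolation=cv2.INTER_CUBIC)
cv2.imwrite('pics/c10.png',np.hstack([a,b]));g=np.load('grasp_pose.npy');print(g);go([g[0],g[1],.145],-80.05)
cv2.imwrite('pics/w10.png',vision.snapshot('wrist'))"
```

```text
[0.43378097 0.31711641 0.04460552]
t 11.55 pos [0.4605 0.0115 0.1478] yaw_x -92.55 tilt 0.13 op 0.196 F [ 0.2  0.1 -1.7]
cm [-30.41   4.03   0.28] turn -12.5
```

View pics/c10.png

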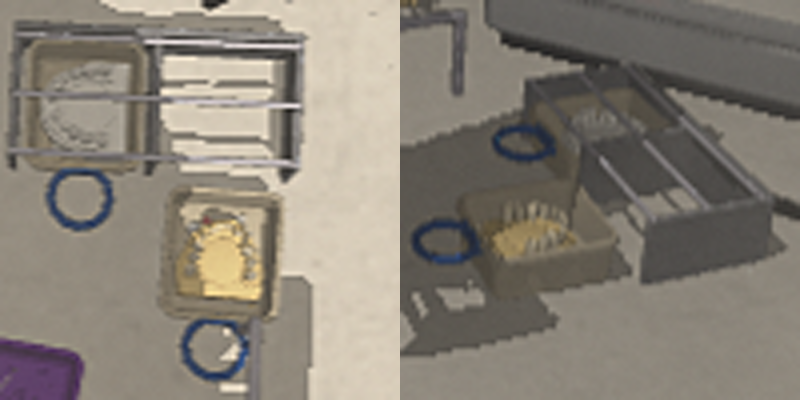

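View pics/w10.png

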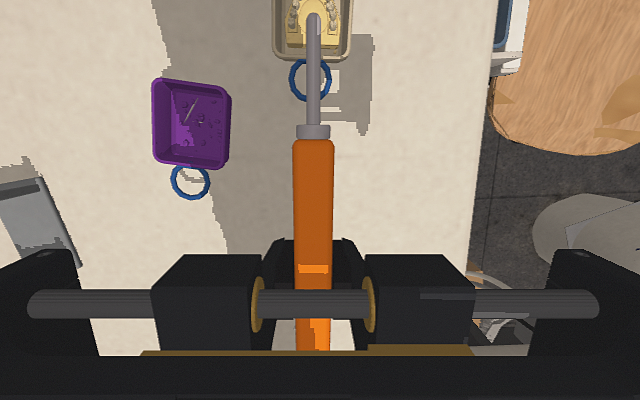

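Unhooked: the pan stands alone, the white pan is unmoved, and the hook sits unchanged in the grip. Returning to the rest.

>>> send_rows(
  series=[
    {"delta_pos": [-30.4,4,0],"turn": -12.5,"jaw": 1},
    {"delta_pos": [-30.4,4,0],"turn": -12.5,"jaw": 1},
    {"delta_pos": [-30.4,4,0],"turn": -12.5,"jaw": 1},
    {"delta_pos": [-30.4,4,0],"turn": -12.5,"jaw": 1},
    {"delta_pos": [-30.4,4,0],"turn": -12.5,"jaw": 1},
    {"delta_pos": [-30.4,4,0],"turn": -12.5,"jaw": 1},
    {"delta_pos": [-30.4,4,0],"turn": -12.5,"jaw": 1},
    {"delta_pos": [-30.4,4,0],"turn": -12.5,"jaw": 1},
  ],
)

```text
clock: 12.27
tool_pos: [0.4312, 0.325, 0.1456]
eef_rot: [0.769, -0.64, -0.002, -0.002]
contact_force: [-0.2, 0.3, -1.8]
opening: 0.196
```

>>> send_rows(
  series=[
    {"delta_pos": [0,0,0],"turn": 0,"jaw": 1},
    {"delta_pos": [0,0,0],"turn": 0,"jaw": 1},
    {"delta_pos": [0,0,0],"turn": 0,"jaw": 1},
    {"delta_pos": [0,0,0],"turn": 0,"jaw": 1},
  ],
)

```text
clock: 12.6
tool_pos: [0.434, 0.3143, 0.1461]
eef_rot: [0.765, -0.644, 0.001, 0.001]
contact_force: [-0.2, -0.1, -2.0]
opening: 0.197
```

```bash
python3 -c "
from h import *
g=np.load('grasp_pose.npy');go(g,-80.05)
cv2.imwrite('pics/w11.png',vision.snapshot('wrist'));go(g,-80.05)"
```

```text
t 12.60 pos [0.434  0.3143 0.1461] yaw_x -80.22 tilt 0.18 op 0.197 F [-0.2 -0.1 -2. ]
cm [-0.31 -0.05 10.15] turn -0.17
t 12.65 pos [0.4341 0.3146 0.1464] yaw_x -80.22 tilt 0.13 op 0.192 F [-0.3 -0.2 -0.9]
cm [-0.28 -0.02 10.17] turn -0.17
```

View pics/w11.png

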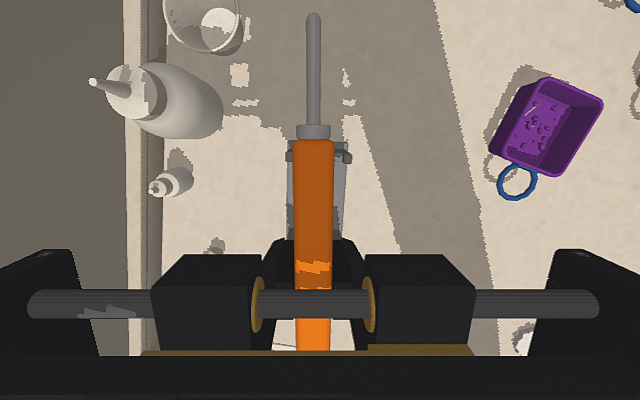

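>>> send_rows(
  series=[
    {"delta_pos": [0,0,3],"turn": 0,"jaw": 1},
    {"delta_pos": [0,0,5.5],"turn": 0,"jaw": 1},
    {"delta_pos": [0,0,7.5],"turn": 0,"jaw": 1},
    {"delta_pos": [0,0,9],"turn": 0,"jaw": 1},
    {"delta_pos": [0,0,9.7],"turn": 0,"jaw": 1},
    {"delta_pos": [0,0,10],"turn": 0,"jaw": 1},
    {"delta_pos": [0,0,10],"turn": 0,"jaw": 1},
    {"delta_pos": [0,0,10],"turn": 0,"jaw": 1},
  ],
)

```text
clock: 13.32
tool_pos: [0.4343, 0.3169, 0.0474]
eef_rot: [0.766, -0.643, 0.0, -0.0]
contact_force: [0.6, 0.0, -0.9]
opening: 0.193
```

```bash
python3 -c "
from h import *
g=np.load('grasp_pose.npy');go(g,-80.05)
s=vision.snapshot('side')
cv2.imwrite('pics/s12.png',cv2.resize(s[120:240,190:340],None,fx=4,fy=4,interpolation=cv2.INTER_CUBIC))"
```

```text
t 13.32 pos [0.4343 0.3169 0.0474] yaw_x -80.08 tilt 0.06 op 0.193 F [ 0.6  0.  -0.9]
cm [-0.03  0.05  0.28] turn -0.03
```

View pics/s12.png

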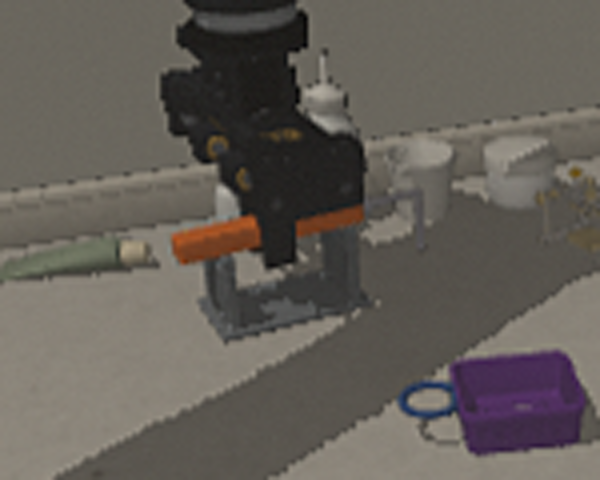

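Settle down the last 2.5 mm and read the force before opening.

>>> send_rows(
  series=[
    {"delta_pos": [0,0,0.1],"turn": 0,"jaw": 1},
    {"delta_pos": [0,0,0.2],"turn": 0,"jaw": 1},
    {"delta_pos": [0,0,0.25],"turn": 0,"jaw": 1},
    {"delta_pos": [0,0,0.25],"turn": 0,"jaw": 1},
    {"delta_pos": [0,0,0.25],"turn": 0,"jaw": 1},
  ],
)

```text
clock: 13.78
tool_pos: [0.4339, 0.3172, 0.0446]
eef_rot: [0.766, -0.643, 0.0, -0.0]
contact_force: [0.4, 0.1, 3.4]
opening: 0.199
```

Seated: +3.4 N upward at the original height. Opening.

>>> send_rows(
  series=[
    {"delta_pos": [0,0,0],"turn": 0,"jaw": 0.3},
    {"delta_pos": [0,0,0],"turn": 0,"jaw": 0.3},
    {"delta_pos": [0,0,0],"turn": 0,"jaw": 0.3},
    {"delta_pos": [0,0,0],"turn": 0,"jaw": 0.3},
    {"delta_pos": [0,0,0],"turn": 0,"jaw": 0.3},
    {"delta_pos": [0,0,0],"turn": 0,"jaw": 0.3},
    {"delta_pos": [0,0,0],"turn": 0,"jaw": 0.3},
    {"delta_pos": [0,0,0],"turn": 0,"jaw": 0.3},
  ],
)

```text
clock: 14.45
tool_pos: [0.4337, 0.317, 0.0442]
eef_rot: [0.766, -0.643, 0.0, 0.0]
contact_force: [-0.5, -0.3, -0.3]
opening: 0.696
```

>>> send_rows(
  series=[
    {"delta_pos": [0,0,0],"turn": 0,"jaw": 0.3},
    {"delta_pos": [0,0,-1],"turn": 0,"jaw": 0.3},
    {"delta_pos": [0,0,-3],"turn": 0,"jaw": 0.3},
    {"delta_pos": [0,0,-6],"turn": 0,"jaw": 0.3},
    {"delta_pos": [0,0,-9],"turn": 0,"jaw": 0.3},
    {"delta_pos": [0,0,-12],"turn": 0,"jaw": 0.3},
    {"delta_pos": [0,0,-15],"turn": 0,"jaw": 0.3},
    {"delta_pos": [0,0,-15],"turn": 0,"jaw": 0.3},
  ],
)

```text
clock: 15.12
tool_pos: [0.4362, 0.3189, 0.2001]
eef_rot: [0.766, -0.643, 0.001, -0.005]
contact_force: [0.6, 0.4, -0.0]
opening: 0.703
```

```bash
python3 -c "
from h import *
st()
s=vision.snapshot('side');t=vision.snapshot('top')
cv2.imwrite('pics/s13.png',cv2.resize(s[140:270,220:450],None,fx=3.4,fy=3.4,interpolation=cv2.INTER_CUBIC))
cv2.imwrite('pics/t13.png',t);cv2.imwrite('pics/w13.png',vision.snapshot('wrist'))"
```

```text
t 15.12 pos [0.4362 0.3189 0.2001] yaw_x -80.07 tilt 0.60 op 0.703 F [ 0.6  0.4 -0. ]
```

View pics/s13.png

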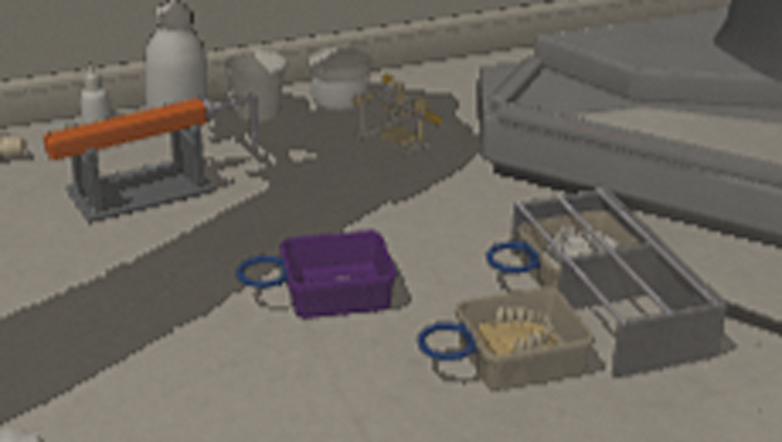

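View pics/w13.png

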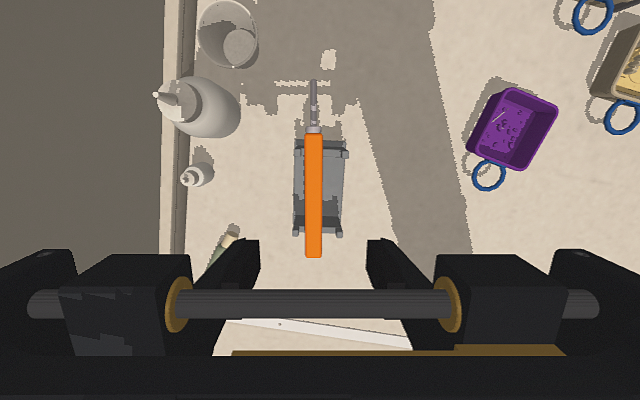

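View pics/t13.png

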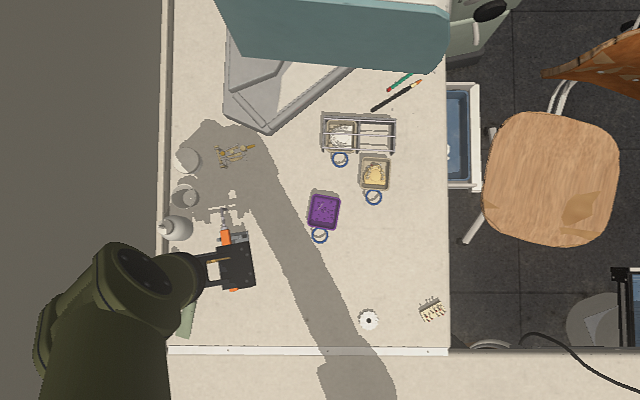

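The hook lies on both saddles. The yellow pan stands outside the rack, upright, with its cast. The white and purple pans are unmoved, and the gripper is free at z = 0.20 m.

>>> send_rows(
  series=[
    {"delta_pos": [0,0,0],"turn": 0,"jaw": 0.3},
    {"delta_pos": [0,0,0],"turn": 0,"jaw": 0.3},
    {"delta_pos": [0,0,0],"turn": 0,"jaw": 0.3},
  ],
)

```text
clock: 15.52
tool_pos: [0.4331, 0.3166, 0.1931]
eef_rot: [0.766, -0.643, -0.0, 0.001]
contact_force: [-1.0, -0.9, -0.8]
opening: 0.698
```

```bash
python3 -c "
from h import *
st(); print(order.finish_job())"
```

```text
t 15.52 pos [0.4331 0.3166 0.1931] yaw_x -80.04 tilt 0.14 op 0.698 F [-1.  -0.9 -0.8]
the job is handed in; nothing more can be done
None
```

I picked up the hook, set its prong in the blue loop of the yellow-cast pan and pulled that pan about 80 mm out of the rack. I then unhooked it, laid the hook back on its rest and handed the job in at 15.5 s.

**Last checks:**
- **Yellow pan:** it stands about 10 mm clear of the rack front, upright, with the cast in it.
- **Other pans:** the white-cast pan and the purple look-alike look unmoved.
- **Hook:** it lies across both saddles of the rest. It went back at its original height with 3.4 N of upward force, the highest I read at the end of any move.
- **Gripper:** it is open and clear above the rest, touching nothing.

**Disagreements:** two position checks were off, neither enough to matter. The loop came out 31 mm high from the wrist and top pair, against 23 mm from top and side and 24 mm in the text. The hook tip showed about 3 mm from its predicted place, well inside the loop's 11 mm play.

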